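Short spin on the bench microcentrifuge

ROBOT

A 6-joint arm with a two-finger parallel gripper is mounted at the origin on the work surface. World frame = base frame: x ahead of the robot, y to its left, z up, the work surface at z = 0. Lengths are in m, angles in rad, forces in N, time in s.
With the tool pointing down it reaches from about 0.25 to 0.85 m from the base axis. Payload 12.5 kg.
Tool frame: the origin (TCP) lies between the finger pads; the fingertips stand 11 mm ahead of it and the grasp point (between the pads) lies 8 mm behind it (robot.finger_overhang is the distance from the TCP to the fingertips, in m); x points along the fingers, y is the direction in which the jaws open and shut, and the axes are right-handed (so a half turn about x gives the same grasp; the last joint's range is limited). The gripper opens to 93 mm and grips with 3 to 60 N. Pads are 15 mm wide; open, the fingers measure 128 mm over their backs; the gripper's body (75 mm by 188 mm) begins 65 mm behind the grasp point.
Start: joints at [-1.278, 0.351, 1.652, -0, 1.139, -0.085], TCP at [0.203, -0.511, 0.23] pointing down, gripper open.
Joint ranges: [-2.75, 2.75], [-0.79, 2.1], [0.01, 2.65], [-1.57, 4.71], [0.07, 3.14], [-2.87, 2.87]. Speed limits (rad/s): [2.22, 2.22, 2.79, 3.14, 3.14, 3.14].

INTERFACE

Orientations are given as [roll, pitch, yaw] about the fixed x, y, z axes, in that order (R = Rz(yaw) Ry(pitch) Rx(roll)).
In Python, from cell import status, capture, calibration, robot gives the robot as it stands.
- The arm moves only by the tool jog_arm, never from a script. Its argument "steps" is a list of rows, each an object of numbers: "jaw": the closure, from -1 (fully open) to 1 (shut); "tx", "ty", "tz": the shift along the tool's x, y, z in cm; "ax", "ay", "az": the turn, a rotation vector about the tool's x, y, z in rad. In form: [{"jaw": .., "tx": .., "ty": .., "tz": .., "ax": .., "ay": .., "az": ..}, ...]. A call has exactly 8 rows; each row is the pose to reach, as a shift and turn from the pose commanded when the call began, along the tool's axes at that moment; what a row does not reach only later rows make up. A row lasts 1/8 s, in which the tool goes at most 62.5 mm and 10.7 degrees, less where a joint would pass 70% of its speed; a pose out of reach is approached as far as the arm can. A call with a gripper value outside its range is refused whole. The fingers move at their own pace and stop on an object; "squeeze" is the grip in N (left out, the last holds). Time passes only in rows, so rows that repeat a pose let the fingers close, or fill a call up. It gives the time, the measured TCP pose, the force and the opening at its end, in the units of the state.
- status.get_state(): the state, without advancing time (a new reading comes with each control period).
- capture(name): name is "side" or "top" or "wrist"; returns (picture, depth): 420x560x3 uint8, blue, green, red; 420x560 float32, m along the optical axis (not along the pixel's ray), 0 where there is no reading.
- calibration(name): a dict with "fov_y" (degrees; the focal length in pixels is half the picture's height over the tangent of half this angle, whatever the lens; pixels are square), "cx", "cy" (the principal point, pixels), "distortion" ([k1, k2, p1, p2, k3] as OpenCV has them; the pictures are not rectified), "world_to_cam" (4x4, takes a point from world to camera coordinates); the wrist camera has in their place "hand_eye" (4x4, takes a point from camera to tool coordinates, whose origin is the TCP and whose axes are the tool frame's). Camera axes: x right, y down, z forward; pixel columns grow to the right and rows downward; lengths in m; the calibration is good to about 2 mm. A picture is of the moment at which its call begins: read the wrist's pose just before it. calibration takes no time and is no camera call.
- robot.job_done(): hands the job in, once; it reports no verdict.
The state is a dict: "time_s": time; "joint_pos": joint angles; "joint_vel": joint speeds; "effort": joint torques, N m; "position": TCP position; "tcp_rot": TCP orientation; "contact_force": force on the tool from outside, world axes, zero at the start; "ft_torque": the same for the moment, N m; "grip_width": finger opening in m.
Only numpy, scipy, OpenCV 4.12 (cv2) and the standard library are available. Lean on these libraries where they do the work, as an engineer would, in place of code of your own. Each camera call takes 0.05 s, during which the arm holds its last target.

TASK

Give the tubes already loaded in the microcentrifuge a short spin: with the fingers closed, first switch it on by pressing the raised half of the rocker switch on its control panel all the way down, then push the half-open lid all the way shut, then press the single round key (the pulse key) fully down and keep it down, because the rotor only turns while that key is held: finish the program still holding it. Press no other key, never press the round key while the lid is open, do not lift the lid further open, and leave everything that stands or lies around the machine where it is.

Things in the scene. Friction and masses are not known exactly. Their poses are not given: they have to be found in the camera images.
- centrifuge: White compact microcentrifuge, fixed to the bench, 270 deep (x) x 220 wide (y) mm. Origin: centre of its underside, on the bench; x points from its front (control panel, roughly facing the robot) to its back (lid hinge), y to its left, z up. Behind the panel stands the chamber with the lid on top: its rim is 116 mm above the bench, at x from -41 to 135 mm.
- panel: Grey control panel at the machine's front, 96 mm deep x 216 wide, rising to the back at 0.28 rad (16 deg). Origin: centre of its face, at (-88, 0, 73) mm in the centrifuge's frame; z is its outward normal, x up the slope, y to the left. From left: black rocker; two white keys (square, oblong) in front of a dark display; white round key at the right end, with two flush printed discs behind it.
- rocker (a joint): Black power rocker, 36 mm long (front to back) x 22 wide, two flats in a shallow V, at the panel's left end. Value in rad: 0 = off (as found: front half raised, its end 6 mm above the flat back half), 0.36 = on (front half down, parallel to the panel, 4.5 mm above its face and 2 mm above the black bezel). It has no snap: it stays where it is left; 1 to 5 N at rocker_raised moves it, least near its end.
- rocker_raised (a point): The point to press: on the face of the rocker's front half, 12 mm from its pivot line and 6 mm from its end, in the middle of its width. Moves with the rocker: about 4 mm down towards the panel when switched on.
- lid (a joint): The lid's hinge angle in rad: 0 = fully shut, grows as it opens; found between 0.75 and 1.05 (half open). Stiff hinge: the lid stays where it is left; pushing it down near its front takes 1 to 5 N. Stop at 1.3.
- lid_front (a point): Point on the lid's outer (upper) face, mid-width, 14 mm from its front edge: 150 mm from the hinge axis along the lid and 22 mm off it at a right angle. Lid: white frame with clear window, 164 mm from hinge to front edge, 200 wide, 22 thick, with a 5 mm lip on the front edge; shut, its outer face is level, 138.5 mm above the bench.
- lid_hinge (a point): Point in the middle of the lid's hinge axis, at (118, 0, 116.5) mm in the centrifuge's frame; the axis runs along its y. Open, the lid's free end is up and its outer face looks up and to the back.
- pulse (a joint): Travel of the round pulse key in m: 0 = up, 0.004 = fully down, along the panel's normal. Spring: starts to move at 1.2 N, fully down at 4 N, comes up when let go.
- pulse_top (a point): Centre of the top face of the round key: 22 mm in diameter, stands 6 mm proud of the panel, its face parallel to the panel. At the panel's right end.
- start (a joint): Travel of the oblong start key in m, 0 = up, 0.004 = down. Do not press.
- start_top (a point): Centre of the top of the oblong key (15 x 32 mm, 6 mm proud), in front of the display. Do not press.
- release (a joint): Travel of the square lid-release key in m, 0 = up, 0.004 = down. Do not press.
- release_top (a point): Centre of the top of the square key (14 x 14 mm, 6 mm proud), between the oblong key and the rocker, 44 mm from the rocker. Do not press.
- tube_rack: Grey microtube rack with tubes, 170 x 64 x 49 mm, standing to the left of the centrifuge. Origin: centre of its underside. Leave alone.
- sample_jar: Clear jar with white cap, 48 mm in diameter, 62 high, to the right of the control panel. Origin: centre of its underside. Leave alone.
- beaker: Open glass beaker, 68 mm in diameter, 90 high, to the right of the chamber. Origin: centre of its underside. Leave alone.
- tip_box: Pipette tip box, 126 x 88 x 62 mm, further right. Origin: centre of its underside. Leave alone.
- reagent_bottle: Glass bottle with blue cap, 70 mm in diameter, 145 high, on the far left. Origin: centre of its underside. Leave alone.
- pipette: White hand pipette lying in front of the centrifuge, about 240 mm long (along its y), 22 high. Origin: under its middle. Leave alone.
- bench_timer: Small white timer lying flat, 62 x 70 x 18 mm, left in front. Origin: centre of its underside. Leave alone.

How it is judged:
By the outcome, as a careful person would: the job done as asked, in the order asked, and still so for the second after the job is handed in, while the arm keeps its last pose, push and grip.
It also fails if it takes over 51 s, if anything falls off the work surface, if the arm or the gripper's body presses on something with over 40 N, if the wrist force passes 120 N, or if a joint passes its speed limit or range.

## Working session

There is one attempt and no reset: what is moved stays moved. The work goes in short steps, Python scripts to look and compute and a tool call to move; the robot and the scene stay as the last step left them, time stands still between calls to the robot, and variables do not carry over. Pictures are saved under pics/ and viewed, and the job is handed in when it is done.

Besides the shell and the picture viewer there is one more tool, called as a command line: name --argument value ..., lists and objects as JSON in quotes. jog_arm: Moves the arm, as the interface text tells. Its arguments: {"type":"object","properties":{"steps":{"type":"array","items":{"type":"object","properties":{"jaw":{"type":"number"},"tx":{"type":"number"},"ty":{"type":"number"},"tz":{"type":"number"},"ax":{"type":"number"},"ay":{"type":"number"},"az":{"type":"number"}}}},"squeeze":{"type":"number"}},"required":["steps"]}

```bash
ls; mkdir -p pics; python3 - <<'E'
from cell import status,capture,calibration,robot
import cv2,numpy as np
print(status.get_state())
for n in ["side","top"]:
    p,d=capture(n); cv2.imwrite(f"pics/{n}0.png",p); np.save(f"pics/{n}0.npy",d); print(n,calibration(n))
print(calibration("wrist"))
E
```

```text
pics
{'time_s': 0.0, 'joint_pos': array([-1.27763857e+00,  3.51268832e-01,  1.65242210e+00, -7.20779926e-06,
        1.13906301e+00, -8.45915365e-02]), 'joint_vel': array([ 1.19062153e-04,  3.11935234e-04, -6.88993492e-04, -6.63746593e-05,
        2.31196518e-04, -8.40395089e-04]), 'effort': array([-1.59411929e-04, -4.97318101e+01, -2.85258186e+01,  6.99272775e-02,
        2.57497845e-02, -1.38202481e-04]), 'position': array([ 0.20278897, -0.51090263,  0.22908432]), 'tcp_rot': array([-1.64975371,  1.56963503,  1.86959126]), 'contact_force': array([-0.19012821,  0.28344998,  0.60674935]), 'ft_torque': array([0.02985362, 0.03271291, 0.03041954]), 'grip_width': 0.09286277775175748}
side {'fov_y': 57.21697335459248, 'cx': 282.84557097131255, 'cy': 217.2331721946912, 'distortion': array([-0.03880928,  0.        ,  0.        ,  0.        ,  0.        ]), 'world_to_cam': array([[-0.8082979 , -0.58874941,  0.00535154,  0.51391644],
       [-0.46008311,  0.62592721, -0.62971316,  0.26824629],
       [ 0.36739357, -0.51145798, -0.77680931,  1.02427434],
       [ 0.        ,  0.        ,  0.   
[... 280 characters left out ...]
[-0.9684485 , -0.11392221, -0.22165113,  0.60379417],
       [ 0.22065342,  0.02145457, -0.97511628,  1.32477409],
       [ 0.        ,  0.        ,  0.        ,  1.        ]])}
{'fov_y': 61.332334552944936, 'cx': 282.83148731518077, 'cy': 209.6145682769402, 'distortion': array([-0.06970643,  0.        ,  0.        ,  0.        ,  0.        ]), 'hand_eye': array([[-1.04886423e-03, -2.39157329e-01,  9.70980263e-01,
        -1.55648978e-01],
       [ 9.99999400e-01, -5.57408020e-04,  9.42918639e-04,
         8.37083012e-04],
       [ 3.15726282e-04,  9.70980670e-01,  2.39157771e-01,
        -6.58107291e-02],
       [ 0.00000000e+00,  0.00000000e+00,  0.00000000e+00,
         1.00000000e+00]])}
```

View pics/side0.png

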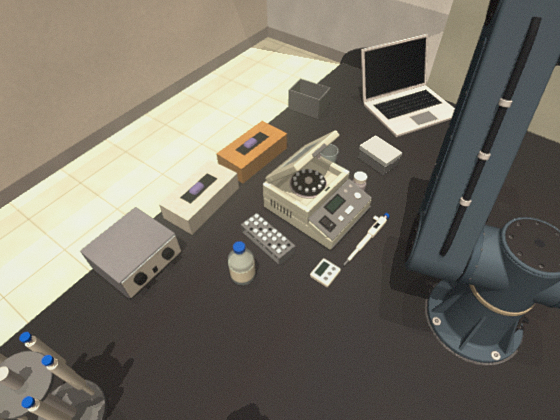

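View pics/top0.png

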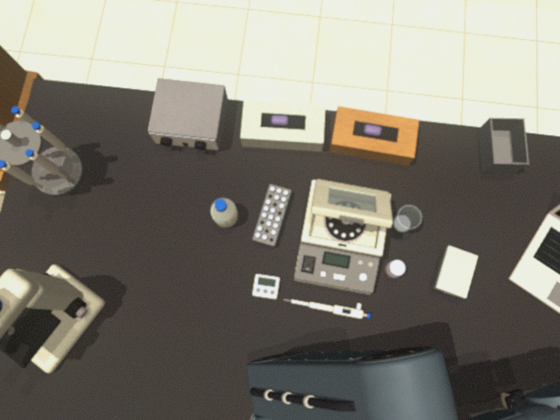

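The side and top views show the machine at about (335,235) px in the top view. The panel faces the robot, with the rocker near (307,264) and the round key near (362,277). Next I'll take enlarged crops and depth.

```bash
cat > h.py <<'E'
import numpy as np,cv2
from cell import status,capture,calibration,robot
from scipy.spatial.transform import Rotation as R
def K(c,h=420):
    f=h/2/np.tan(np.radians(c["fov_y"])/2); return np.array([[f,0,c["cx"]],[0,f,c["cy"]],[0,0,1]])
def tool(s): 
    T=np.eye(4);T[:3,:3]=R.from_euler('xyz',s["tcp_rot"]).as_matrix();T[:3,3]=s["position"];return T
def c2w(n,T=None):
    c=calibration(n)
    return np.linalg.inv(c["world_to_cam"]) if n!="wrist" else T@c["hand_eye"]
def dep(n,uv,z,T=None):
    c=calibration(n);uv=np.asarray(uv,float).reshape(-1,1,2)
    p=cv2.undistortPoints(uv,K(c),c["distortion"]).reshape(-1,2)
    z=np.asarray(z).reshape(-1,1)
    P=np.hstack([p*z,z]);M=c2w(n,T);return P@M[:3,:3].T+M[:3,3]
def proj(n,P,T=None):
    c=calibration(n);M=np.linalg.inv(c2w(n,T));P=np.asarray(P,float).reshape(-1,3)
    return cv2.projectPoints(P,cv2.Rodrigues(M[:3,:3])[0],M[:3,3],K(c),c["distortion"])[0].reshape(-1,2)
E
python3 - <<'E'
from h import *
p=cv2.imread("pics/top0.png");d=np.load("pics/top0.npy")
c=p[170:300,285:415];cv2.imwrite("pics/topc.png",cv2.resize(c,None,fx=4.6,fy=4.6,interpolation=cv2.INTER_CUBIC))
p2=cv2.imread("pics/side0.png")
c=p2[120:260,250:400];cv2.imwrite("pics/sidec.png",cv2.resize(c,None,fx=4.2,fy=4.2,interpolation=cv2.INTER_CUBIC))
E
```

```text
(no output)
```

View pics/topc.png

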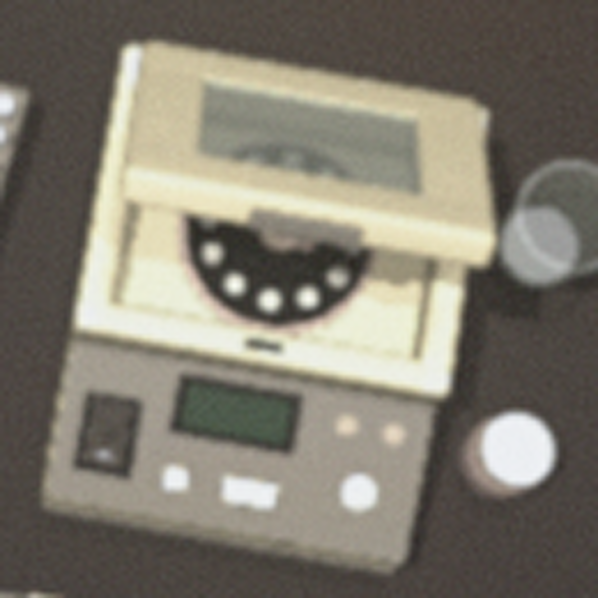

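View pics/sidec.png

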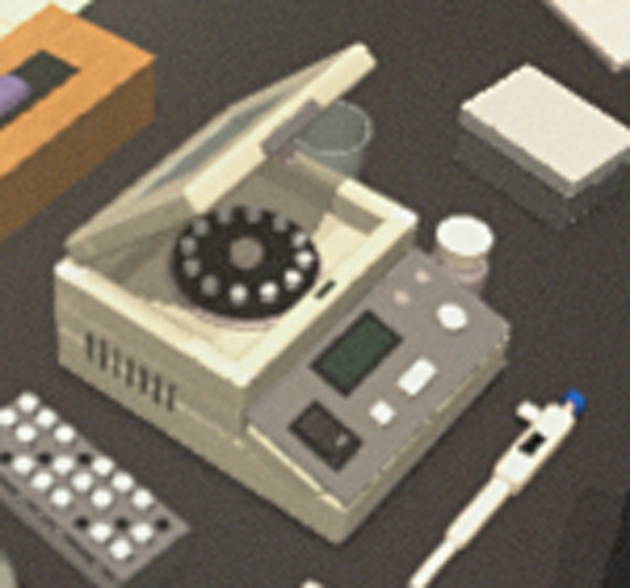

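The crops show the key features clearly: rocker (108,433), square key (175,478), oblong key (250,492) and round key (359,492) in topc. I'll convert these to world coordinates from both cameras.

```bash
python3 - <<'E'
from h import *
dT=np.load("pics/top0.npy");dS=np.load("pics/side0.npy")
T={'rocker':(108,433),'sq':(175,478),'obl':(250,492),'round':(359,492),'rimFL':(78,330),'rimFR':(447,393),'slot':(263,346),'panFL':(43,507),'panFR':(405,570),'lidL':(128,185),'lidR':(493,250),'lidBL':(125,45),'lidBR':(488,108)}
S={'rocker':(326,434),'sq':(382,412),'obl':(417,377),'round':(452,317),'rimFL':(242,383),'rimFR':(413,217),'slot':(325,289),'panFL':(335,500),'panFR':(508,330),'lidL':(190,195),'lidR':(365,48)}
for n,D,d,sc,o in [("top",T,dT,4.6,(285,170)),("side",S,dS,4.2,(250,120))]:
    for k,(u,v) in D.items():
        u=(u+.5)/sc+o[0]-.5;v=(v+.5)/sc+o[1]-.5
        w=d[int(round(v))-1:int(round(v))+2,int(round(u))-1:int(round(u))+2]
        print(n,k,np.round([u,v],1),np.round(dep(n,(u,v),np.median(w))[0],4))
E
```

```text
top rocker [308.1 263.7] [0.4624 0.0127 0.0756]
top sq [322.7 273.5] [ 0.4411 -0.0294  0.0716]
top obl [339.  276.6] [ 0.4381 -0.0742  0.0705]
top round [362.7 276.6] [ 0.445  -0.1373  0.0755]
top rimFL [301.6 241.3] [0.517  0.0374 0.1012]
top rimFR [381.8 255. ] [ 0.5214 -0.1982  0.0015]
top slot [341.8 244.8] [ 0.5177 -0.0693  0.1154]
top panFL [294.  279.8] [ 0.4219  0.0448 -0.0008]
top panFR [372.7 293.5] [ 0.409  -0.1805  0.0017]
top lidL [312.4 209.8] [0.573  0.0226 0.2426]
top lidR [391.8 224. ] [ 0.5609 -0.1723  0.241 ]
top lidBL [311.8 179.4] [0.7221 0.0253 0.0042]
top lidBR [390.7 193.1] [ 0.7089 -0.2113  0.    ]
side rocker [327.2 223. ] [0.4641 0.0153 0.0755]
side sq [340.6 217.7] [ 0.4435 -0.027   0.0728]
side obl [348.9 209.4] [ 0.4399 -0.0705  0.0722]
side round [357.2 195.1] [ 0.4475 -0.1352  0.0744]
side rimFL [307.2 210.8] [0.5214 0.0389 0.1131]
side rimFR [348.  171.3] [ 0.5537 -0.2815  0.0018]
side slot [327.  188.4] [ 0.5218 -0.069   0.1143]
side panFL [329.4 238.7] [0.4356 0.0454 0.0538]
side panFR [370.6 198.2] [ 0.4273 -0.2131  0.0033]
side lidL [294.9 166. ] [0.5789 0.0256 0.2466]
side lidR [336.5 131. ] [ 0.7045 -0.4541 -0.    ]
```

```bash
cat >> h.py <<'E'
def Rt(yaw,tilt):
    # tool x: down, tilted in machine xz plane; tool y ~ ; tool z ~ machine +x. tilt>0: tool's back leans to -x (robot)
    c,s=np.cos(yaw),np.sin(yaw)
    xm=np.array([np.sin(tilt),0,-np.cos(tilt)]); zm=np.array([np.cos(tilt),0,np.sin(tilt)])
    M=np.stack([xm,np.cross(zm,xm),zm],1)
    return np.array([[c,-s,0],[s,c,0],[0,0,1]])@M
def rel(T0,P,Rm):
    d=T0[:3,:3].T@(np.asarray(P)-T0[:3,3])*100
    r=R.from_matrix(T0[:3,:3].T@Rm).as_rotvec()
    return dict(tx=round(d[0],2),ty=round(d[1],2),tz=round(d[2],2),ax=round(r[0],3),ay=round(r[1],3),az=round(r[2],3))
E
python3 - <<'E'
from h import *
T=tool(status.get_state());print(np.round(T,3));print(Rt(-.06,.0).round(3))
print(rel(T,[.40,-.06,.36],Rt(-.06,0)))
E
```

```text
[[-0.     0.369 -0.929  0.203]
 [ 0.001 -0.929 -0.369 -0.511]
 [-1.    -0.001 -0.     0.229]
 [ 0.     0.     0.     1.   ]]
[[ 0.     0.06   0.998]
 [ 0.     0.998 -0.06 ]
 [-1.     0.     0.   ]]
{'tx': np.float64(-13.05), 'ty': np.float64(-34.65), 'tz': np.float64(-34.96), 'ax': np.float64(-2.704), 'ay': np.float64(-0.001), 'az': np.float64(0.0)}
```

jog_arm --steps '[{"jaw": 1,"tx": -0.8,"ty": -2.2,"tz": -2.2,"ax": -0.17},{"jaw": 1,"tx": -1.6,"ty": -4.4,"tz": -4.4,"ax": -0.34},{"jaw": 1,"tx": -2.4,"ty": -6.6,"tz": -6.6,"ax": -0.51},{"jaw": 1,"tx": -3.2,"ty": -8.8,"tz": -8.8,"ax": -0.68},{"jaw": 1,"tx": -4.0,"ty": -11,"tz": -11,"ax": -0.85},{"jaw": 1,"tx": -4.8,"ty": -13.2,"tz": -13.2,"ax": -1.02},{"jaw": 1,"tx": -5.6,"ty": -15.4,"tz": -15.4,"ax": -1.19},{"jaw": 1,"tx": -6.5,"ty": -17.5,"tz": -17.5,"ax": -1.36}]' --squeeze 20

```text
invalid input at $.steps[0]: expected keys jaw, tx, ty, tz, ax, ay, az
```

```bash
python3 - <<'E'
from h import *
s=status.get_state();T=tool(s);print(np.round(T,3),s['grip_width'],s['joint_pos'].round(2))
print(rel(T,[.40,-.06,.36],Rt(-.06,0)))
E
```

```text
[[-0.     0.369 -0.929  0.203]
 [ 0.001 -0.929 -0.369 -0.511]
 [-1.    -0.001 -0.     0.229]
 [ 0.     0.     0.     1.   ]] 0.09259953859243754 [-1.28  0.35  1.65 -0.    1.14 -0.08]
{'tx': np.float64(-13.05), 'ty': np.float64(-34.65), 'tz': np.float64(-34.96), 'ax': np.float64(-2.704), 'ay': np.float64(-0.001), 'az': np.float64(0.0)}
```

jog_arm --steps '[{"jaw": 1,"tx": -0.8,"ty": -2.2,"tz": -2.2,"ax": -0.17,"ay": 0,"az": 0},{"jaw": 1,"tx": -1.6,"ty": -4.4,"tz": -4.4,"ax": -0.34,"ay": 0,"az": 0},{"jaw": 1,"tx": -2.4,"ty": -6.6,"tz": -6.6,"ax": -0.51,"ay": 0,"az": 0},{"jaw": 1,"tx": -3.2,"ty": -8.8,"tz": -8.8,"ax": -0.68,"ay": 0,"az": 0},{"jaw": 1,"tx": -4.0,"ty": -11,"tz": -11,"ax": -0.85,"ay": 0,"az": 0},{"jaw": 1,"tx": -4.8,"ty": -13.2,"tz": -13.2,"ax": -1.02,"ay": 0,"az": 0},{"jaw": 1,"tx": -5.6,"ty": -15.4,"tz": -15.4,"ax": -1.19,"ay": 0,"az": 0},{"jaw": 1,"tx": -6.5,"ty": -17.5,"tz": -17.5,"ax": -1.36,"ay": 0,"az": 0}]' --squeeze 20

```text
time_s: 1.1
position: [0.3012, -0.2829, 0.2947]
tcp_rot: [-2.685, 1.57, 2.2]
contact_force: [0.9, -0.2, -0.1]
grip_width: 0.0173
```

```bash
python3 - <<'E'
from h import *
s=status.get_state();T=tool(s);print(np.round(T,3),s['grip_width'],s['joint_pos'].round(2))
print(rel(T,[.40,-.06,.36],Rt(-.06,0)))
E
```

```text
[[-0.     0.985  0.172  0.301]
 [ 0.     0.172 -0.985 -0.283]
 [-1.    -0.    -0.001  0.295]
 [ 0.     0.     0.     1.   ]] 0.017342938394258246 [-0.87  0.02  1.89  0.    1.23 -1.04]
{'tx': np.float64(-6.53), 'ty': np.float64(13.56), 'tz': np.float64(-20.26), 'ax': np.float64(-1.338), 'ay': np.float64(-0.001), 'az': np.float64(-0.0)}
```

jog_arm --steps '[{"jaw": 1,"tx": -0.8,"ty": 1.7,"tz": -2.5,"ax": -0.17,"ay": 0,"az": 0},{"jaw": 1,"tx": -1.6,"ty": 3.4,"tz": -5.0,"ax": -0.34,"ay": 0,"az": 0},{"jaw": 1,"tx": -2.4,"ty": 5.1,"tz": -7.5,"ax": -0.51,"ay": 0,"az": 0},{"jaw": 1,"tx": -3.2,"ty": 6.8,"tz": -10,"ax": -0.68,"ay": 0,"az": 0},{"jaw": 1,"tx": -4.0,"ty": 8.5,"tz": -12.5,"ax": -0.85,"ay": 0,"az": 0},{"jaw": 1,"tx": -4.8,"ty": 10.2,"tz": -15,"ax": -1.02,"ay": 0,"az": 0},{"jaw": 1,"tx": -6.5,"ty": 13.6,"tz": -20.2,"ax": -1.2,"ay": 0,"az": 0},{"jaw": 1,"tx": -6.5,"ty": 13.6,"tz": -20.2,"ax": -1.34,"ay": 0,"az": 0}]'

```text
time_s: 2.1
position: [0.4025, -0.0593, 0.3604]
tcp_rot: [0.2, 1.569, 0.146]
contact_force: [-0.1, -0.6, -1.3]
grip_width: 0.0006
```

```bash
python3 - <<'E'
from h import *
s=status.get_state();T=tool(s);p,d=capture("wrist")
print(np.round(T,3),s['grip_width'],s['joint_pos'].round(2),s['joint_vel'].round(3))
cv2.imwrite("pics/w1.png",p);np.savez("pics/w1.npz",d=d,T=T)
E
```

```text
[[ 0.001  0.054  0.999  0.403]
 [ 0.     0.999 -0.054 -0.059]
 [-1.     0.     0.001  0.36 ]
 [ 0.     0.     0.     1.   ]] 0.0006336523447314396 [-0.26 -0.04  1.79  0.    1.39 -1.78] [-0.034  0.006  0.017 -0.018 -0.003 -1.117]
```

View pics/w1.png

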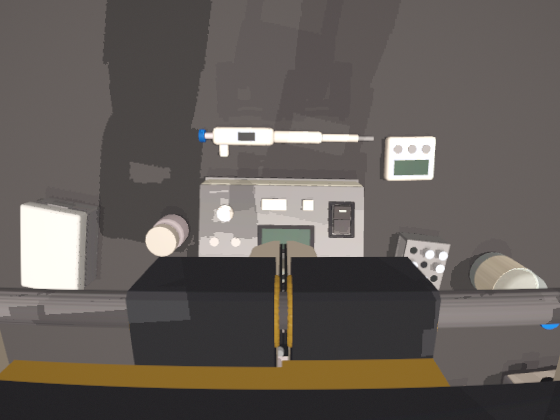

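The wrist view shows the panel at (200-363, 180-255), with the round key (224,213), oblong key (274,204), square key (308,205) and rocker (342,219). The joints were still moving when I took it, so I'll retake it settled and measure.

```bash
python3 - <<'E'
from h import *
capture("top")
for i in range(3): s=status.get_state()
print(s['joint_vel'].round(3))
T=tool(s);p,d=capture("wrist")
cv2.imwrite("pics/w2.png",p);np.savez("pics/w2.npz",d=d,T=T)
print(T.round(4))
cv2.imwrite("pics/w2c.png",cv2.resize(p[165:265,190:375],None,fx=4.3,fy=4.3,interpolation=cv2.INTER_CUBIC))
E
```

```text
[-0.04  -0.     0.013 -0.001 -0.001  0.124]
[[-2.000e-04  6.000e-02  9.982e-01  4.016e-01]
 [ 0.000e+00  9.982e-01 -6.000e-02 -6.130e-02]
 [-1.000e+00  0.000e+00 -2.000e-04  3.595e-01]
 [ 0.000e+00  0.000e+00  0.000e+00  1.000e+00]]
```

View pics/w2c.png

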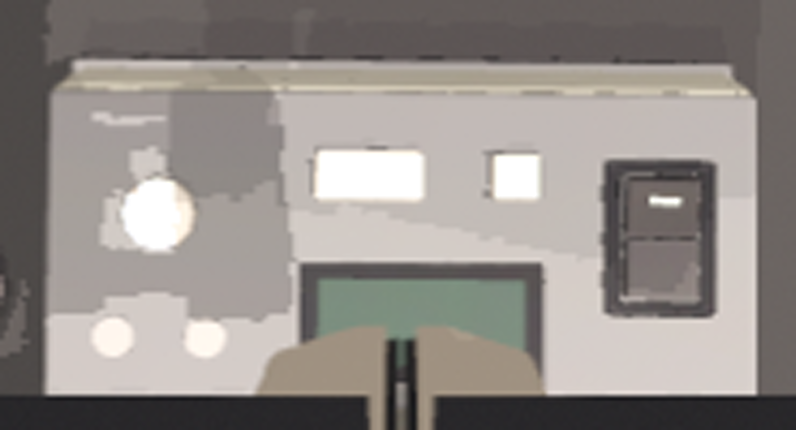

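```bash
python3 - <<'E'
from h import *
z=np.load("pics/w2.npz");d=z['d'];T=z['T']
S={'pivot':(660,239),'raisedmid':(662,208),'backmid':(662,271),'bezelF':(660,160),'bezelB':(660,315),'sq':(517,176),'obl':(369,174),'round':(158,214),'panFL':(754,99),'panFR':(50,97),'disc1':(113,337),'disc2':(205,337),'pA':(580,230),'pB':(90,270),'pC':(580,120)}
for k,(u,v) in S.items():
    u=(u+.5)/4.3+190-.5;v=(v+.5)/4.3+165-.5
    w=d[int(round(v))-1:int(round(v))+2,int(round(u))-1:int(round(u))+2]
    print(k,np.round([u,v],1),np.round(dep("wrist",(u,v),np.median(w),T)[0],4),w.min().round(4),w.max().round(4))
# dense panel plane fit from wrist and top/side
import numpy as np
def grid(n,d,T,lo,hi,st=1):
    vv,uu=np.mgrid[0:420:st,0:560:st];m=d>0
    P=dep(n,np.stack([uu[m],vv[m]],1),d[m],T);k=np.all((P>lo)&(P<hi),1);return P[k]
for n,dd,TT in [("wrist",d,T),("top",np.load("pics/top0.npy"),None),("side",np.load("pics/side0.npy"),None)]:
    P=grid(n,dd,TT,[.40,-.19,.045],[.50,.06,.10])
    for it in range(6):
        c=P.mean(0);nn=np.linalg.svd(P-c,full_matrices=False)[2][2];nn*=np.sign(nn[2]);r=(P-c)@nn;P2=P[np.abs(r)<(.004 if it<3 else .0015)]
        P=P2
    print(n,len(P),c.round(4),nn.round(4),'slope',np.arccos(nn[2]),'yaw',np.arctan2(-nn[1],-nn[0]),'min/max',P.min(0).round(3),P.max(0).round(3))
E
```

```text
pivot [343.1 220.2] [0.4631 0.0117 0.0757] 0.4543 0.4585
raisedmid [343.6 213. ] [0.4531 0.0122 0.0772] 0.451 0.4543
backmid [343.6 227.6] [0.4721 0.0115 0.0792] 0.4534 0.4568
bezelF [343.1 201.8] [0.4406 0.0134 0.0678] 0.4576 0.4617
bezelB [343.1 237.9] [0.4856 0.0105 0.0799] 0.4555 0.4589
sq [309.8 205.5] [ 0.4419 -0.0302  0.0726] 0.4536 0.456
obl [275.4 205.1] [ 0.4386 -0.0743  0.0726] 0.4528 0.4557
round [226.4 214.4] [ 0.4462 -0.1378  0.0762] 0.453 0.4547
panFL [365.  187.6] [0.4254 0.044  0.0587] 0.4606 0.5225
panFR [201.2 187.2] [ 0.4214 -0.1846  0.0012] 0.4607 0.5236
disc1 [215.9 243. ] [ 0.4823 -0.1543  0.0813] 0.4568 0.4585
disc2 [237.3 243. ] [ 0.4836 -0.1264  0.0821] 0.4557 0.4587
pA [324.5 218.1] [ 0.4601 -0.0118  0.0714] 0.4588 0.4609
pB [210.5 227.4] [ 0.4626 -0.1603  0.0755] 0.4575 0.4593
pC [324.5 192.5] [ 0.4281 -0.0098  0.0623] 0.46 0.4624
wrist 7547 [ 0.4549 -0.0758  0.0714] [-0.2831  0.0181  0.9589] slope 0.2876427355865313 yaw -0.06372242229224914 min/max [ 0.41  -0.175  0.059] [0.5   0.044 0.087]
top 921 [ 0.4591 -0.0725  0.0723] [-0.2843  0.0153  0.9586] slope 0.28867312051006616 yaw -0.05381356679439711 min/max [ 0.41  -0.175  0.058] [0.5   0.044 0.086]
side 792 [ 0.459  -0.0614  0.0709] [-0.2913  0.0208  0.9564] slope 0.29635062943014157 yaw -0.07113877192412124 min/max [ 0.412 -0.17   0.057] [0.5   0.049 0.085]
```

```bash
cat >> h.py <<'E'
yaw=-0.060;sl=0.287
c0=np.array([.4565,-.0735,.0716]);
Rm=Rt(yaw,sl);nrm=-Rm[:,0];px=Rm[:,2]
def onpan(x,y,h):  # project vertical to plane then h above
    z=c0[2]-((x-c0[0])*nrm[0]+(y-c0[1])*nrm[1])/nrm[2]
    return np.array([x,y,z])+nrm*h
def pan(base,dx,h): return base+px*dx+nrm*h
RB=onpan(.463,.0125,0)
KB=onpan(.4462,-.1370,0)  # under round key face; shift below
E
python3 - <<'E'
from h import *
print(c0@nrm, np.array([.4549,-.0758,.0714])@nrm)
for k in [(.4462,-.1378,.0762),(.445,-.1373,.0755),(.4475,-.1352,.0744),(.4419,-.0302,.0726),(.4386,-.0743,.0726),(.4631,.0117,.0757),(.4531,.0122,.0772),(.4823,-.1543,.0813),(.4601,-.0118,.0714)]:
    q=Rm.T@(np.array(k)-c0); print(k,'slope',q[2].round(4),'left',q[1].round(4),'h',-q[0].round(4))
T=tool(status.get_state())
print(status.get_state()['contact_force'])
for h in [.04,.02]: 
    P=pan(RB,-.012,h+.011);print(P,rel(T,P,Rm))
E
```

```text
-0.061567998393669075 -0.06134675203738675
(0.4462, -0.1378, 0.0762) slope -0.0049 left -0.0648 h 0.0062
(0.445, -0.1373, 0.0755) slope -0.0062 left -0.0644 h 0.0059
(0.4475, -0.1352, 0.0744) slope -0.0043 left -0.0621 h 0.0042
(0.4419, -0.0302, 0.0726) slope -0.0162 left 0.0423 h 0.0058
(0.4386, -0.0743, 0.0726) slope -0.0168 left -0.0019 h 0.006
(0.4631, 0.0117, 0.0757) slope 0.0026 left 0.0854 h 0.0035
(0.4531, 0.0122, 0.0772) slope -0.0066 left 0.0853 h 0.0078
(0.4823, -0.1543, 0.0813) slope 0.0321 left -0.0791 h 0.0006
(0.4601, -0.0118, 0.0714) slope -0.0002 left 0.0618 h -0.0002
[-0.52891034 -0.46284447 -0.69553658]
[0.43710063 0.01405583 0.11751001] {'tx': np.float64(24.19), 'ty': np.float64(7.82), 'tz': np.float64(3.08), 'ax': np.float64(-0.005), 'ay': np.float64(-0.288), 'az': np.float64(0.001)}
[0.44275197 0.01371634 0.09832807] {'tx': np.float64(26.1), 'ty': np.float64(7.82), 'tz': np.float64(3.64), 'ax': np.float64(-0.005), 'ay': np.float64(-0.288), 'az': np.float64(0.001)}
```

Heights agree with the spec: keys sit 6 mm proud and the square key is about 43 mm from the rocker, against the stated 44 mm. Moving to hover 40 mm over the rocker's raised half.

jog_arm --steps '[{"jaw": 1,"tx": 4,"ty": 2,"tz": 0.8,"ax": 0,"ay": -0.07,"az": 0},{"jaw": 1,"tx": 8,"ty": 4,"tz": 1.6,"ax": 0,"ay": -0.14,"az": 0},{"jaw": 1,"tx": 12,"ty": 6,"tz": 2.4,"ax": 0,"ay": -0.21,"az": 0},{"jaw": 1,"tx": 16,"ty": 7.8,"tz": 3.1,"ax": 0,"ay": -0.287,"az": 0},{"jaw": 1,"tx": 19,"ty": 7.8,"tz": 3.1,"ax": 0,"ay": -0.287,"az": 0},{"jaw": 1,"tx": 22,"ty": 7.8,"tz": 3.1,"ax": 0,"ay": -0.287,"az": 0},{"jaw": 1,"tx": 24.2,"ty": 7.8,"tz": 3.1,"ax": 0,"ay": -0.287,"az": 0},{"jaw": 1,"tx": 24.2,"ty": 7.8,"tz": 3.1,"ax": 0,"ay": -0.287,"az": 0}]'

```text
time_s: 3.25
position: [0.4364, 0.013, 0.1164]
tcp_rot: [0.002, 1.287, -0.066]
contact_force: [0.1, -0.4, 0.0]
grip_width: 0.0004
```

```bash
python3 - <<'E'
from h import *
s=status.get_state();T=tool(s)
p,d=capture("side")
print(s['contact_force'],s['joint_vel'].round(3),T.round(4))
print(rel(T,pan(RB,-.012,.011+.0045),Rm))
tip=T[:3,3]+.011*T[:3,0]
uv=proj("side",[tip,pan(RB,-.012,.0085)]);print(uv)
x0,y0=int(uv[0,0])-60,int(uv[0,1])-55
c=cv2.resize(p[y0:y0+110,x0:x0+140],None,fx=5,fy=5,interpolation=cv2.INTER_CUBIC)
for q,col in zip(uv,[(0,0,255),(0,255,0)]): cv2.circle(c,tuple(int(v) for v in ((q-[x0,y0]+.5)*5)),4,col,1)
cv2.imwrite("pics/s2.png",c)
p,d=capture("wrist");cv2.imwrite("pics/w3.png",p)
E
```

```text
[ 0.12035508 -0.38709227  0.01123034] [ 0.008 -0.043 -0.03  -0.001  0.034 -0.009] [[ 2.792e-01  6.780e-02  9.578e-01  4.364e-01]
 [-1.830e-02  9.977e-01 -6.530e-02  1.300e-02]
 [-9.601e-01  7.000e-04  2.798e-01  1.164e-01]
 [ 0.000e+00  0.000e+00  0.000e+00  1.000e+00]]
{'tx': np.float64(3.46), 'ty': np.float64(0.12), 'tz': np.float64(0.1), 'ax': np.float64(-0.008), 'ay': np.float64(-0.003), 'az': np.float64(0.002)}
[[336.06099685 219.82501543]
 [332.00828081 224.64736136]]
```

View pics/s2.png

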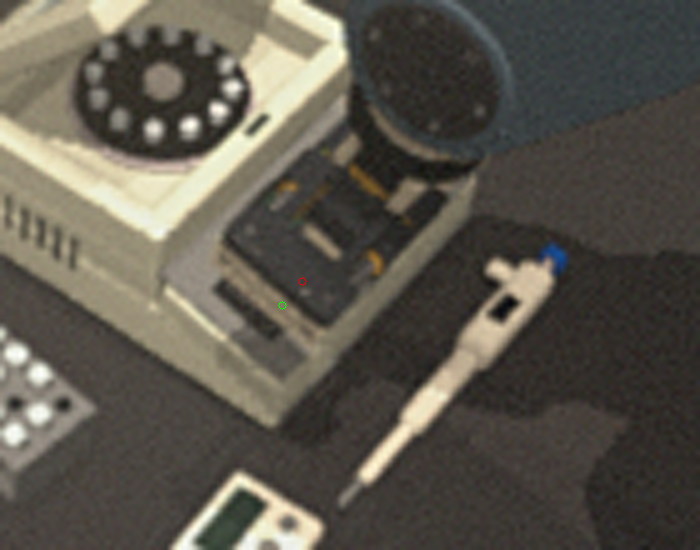

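View pics/w3.png

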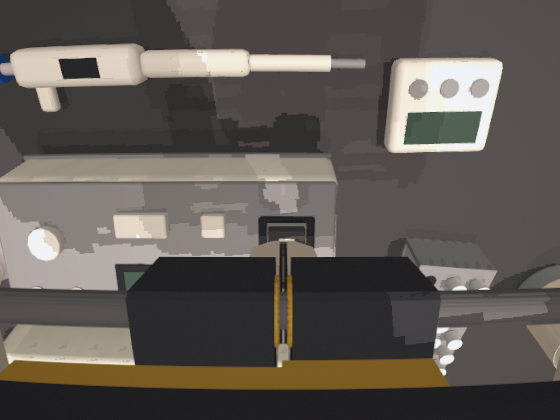

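```bash
python3 - <<'E'
from h import *
p=cv2.imread("pics/w3.png")
cv2.imwrite("pics/w3c.png",cv2.resize(p[195:265,180:335],None,fx=5,fy=5,interpolation=cv2.INTER_CUBIC))
s=status.get_state();T=tool(s);print(s['joint_vel'].round(3))
for nm,X in [('press',pan(RB,-.012,.0085)),('end',pan(RB,-.018,.009)),('bezF',pan(RB,-.0225,.0025)),('tip',T[:3,3]+.011*T[:3,0])]: print(nm,proj("wrist",X,T))
E
```

```text
[ 0.005 -0.018 -0.008 -0.    -0.002 -0.008]
press [[286.03178886 235.42214823]]
end [[285.99619248 225.87272984]]
bezF [[285.89741649 215.5458866 ]]
tip [[284.69239715 256.54955501]]
```

View pics/w3c.png

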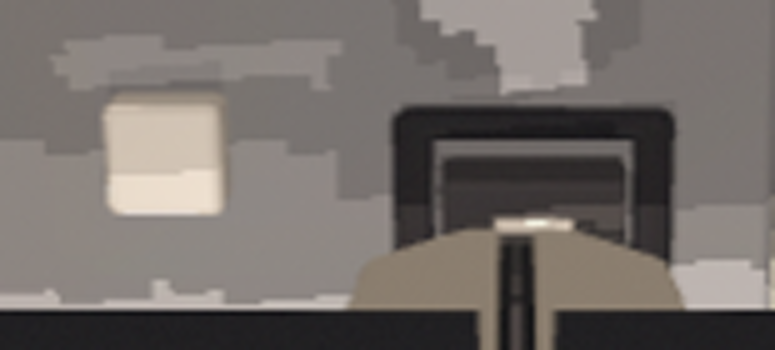

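The overlay agrees with the model to within 1 px: raised end at v=226, bezel front edge at v=216. Now pressing the rocker.

jog_arm --steps '[{"jaw": 1,"tx": 1,"ty": 0.1,"tz": 0.1,"ax": 0,"ay": 0,"az": 0},{"jaw": 1,"tx": 2,"ty": 0.1,"tz": 0.1,"ax": 0,"ay": 0,"az": 0},{"jaw": 1,"tx": 2.5,"ty": 0.1,"tz": 0.1,"ax": 0,"ay": 0,"az": 0},{"jaw": 1,"tx": 2.8,"ty": 0.1,"tz": 0.1,"ax": 0,"ay": 0,"az": 0},{"jaw": 1,"tx": 3.1,"ty": 0.1,"tz": 0.1,"ax": 0,"ay": 0,"az": 0},{"jaw": 1,"tx": 3.3,"ty": 0.1,"tz": 0.1,"ax": 0,"ay": 0,"az": 0},{"jaw": 1,"tx": 3.5,"ty": 0.1,"tz": 0.1,"ax": 0,"ay": 0,"az": 0},{"jaw": 1,"tx": 3.5,"ty": 0.1,"tz": 0.1,"ax": 0,"ay": 0,"az": 0}]'

```text
time_s: 4.35
position: [0.4485, 0.014, 0.0843]
tcp_rot: [0.0, 1.284, -0.064]
contact_force: [0.8, -1.4, -0.5]
grip_width: 0.0002
```

```bash
cat >> h.py <<'E'
def rep():
    F=[];
    for i in range(5): s=status.get_state();F.append(s['contact_force'])
    T=tool(s);tip=T[:3,3]+.011*T[:3,0];q=Rm.T@(tip-c0)
    print('t',s['time_s'],'F',np.round(np.mean(F,0),2),'Fn',(np.mean(F,0)@nrm).round(2),'tip slope %.4f left %.4f h %.4f'%(q[2],q[1],-q[0]),'v',np.abs(s['joint_vel']).max().round(3))
    return T
E
python3 -c "
from h import *
rep()"
```

```text
t 4.35 F [ 0.78 -1.4  -0.55] Fn -0.77 tip slope -0.0091 left 0.0868 h 0.0050 v 0.005
```

jog_arm --steps '[{"jaw": 1,"tx": 0.05,"ty": 0,"tz": 0,"ax": 0,"ay": 0,"az": 0},{"jaw": 1,"tx": 0.1,"ty": 0,"tz": 0,"ax": 0,"ay": 0,"az": 0},{"jaw": 1,"tx": 0.15,"ty": 0,"tz": 0,"ax": 0,"ay": 0,"az": 0},{"jaw": 1,"tx": 0.2,"ty": 0,"tz": 0,"ax": 0,"ay": 0,"az": 0},{"jaw": 1,"tx": 0.2,"ty": 0,"tz": 0,"ax": 0,"ay": 0,"az": 0},{"jaw": 1,"tx": 0.2,"ty": 0,"tz": 0,"ax": 0,"ay": 0,"az": 0},{"jaw": 1,"tx": 0.2,"ty": 0,"tz": 0,"ax": 0,"ay": 0,"az": 0},{"jaw": 1,"tx": 0.2,"ty": 0,"tz": 0,"ax": 0,"ay": 0,"az": 0}]'

```text
time_s: 5.35
position: [0.4489, 0.014, 0.0833]
tcp_rot: [-0.0, 1.283, -0.064]
contact_force: [-11.7, -0.4, 23.8]
grip_width: 0.0004
```

```bash
python3 -c "
from h import *
rep()"
```

```text
t 5.35 F [-11.72  -0.41  23.78] Fn 26.11 tip slope -0.0089 left 0.0868 h 0.0039 v 0.001
```

26 N at a solid stop, with the tip 3.9 mm over the panel against the expected 4.5. Retracting straight out and looking.

jog_arm --steps '[{"jaw": 1,"tx": -1,"ty": 0,"tz": 0,"ax": 0,"ay": 0,"az": 0},{"jaw": 1,"tx": -3,"ty": 0,"tz": 0,"ax": 0,"ay": 0,"az": 0},{"jaw": 1,"tx": -6,"ty": 0,"tz": 0,"ax": 0,"ay": 0,"az": 0},{"jaw": 1,"tx": -10,"ty": -1,"tz": 0,"ax": 0,"ay": 0,"az": 0},{"jaw": 1,"tx": -14,"ty": -2,"tz": 0,"ax": 0,"ay": 0,"az": 0},{"jaw": 1,"tx": -18,"ty": -4,"tz": 0,"ax": 0,"ay": 0,"az": 0},{"jaw": 1,"tx": -22,"ty": -6,"tz": 0,"ax": 0,"ay": 0,"az": 0},{"jaw": 1,"tx": -24,"ty": -7,"tz": 0,"ax": 0,"ay": 0,"az": 0}]'

```text
time_s: 6.35
position: [0.3764, -0.0523, 0.3148]
tcp_rot: [-0.003, 1.281, -0.067]
contact_force: [-0.4, -0.5, -0.7]
grip_width: 0.0005
```

```bash
python3 - <<'E'
from h import *
capture("top")
T=rep();print(T.round(3))
p,d=capture("wrist");cv2.imwrite("pics/w4.png",p);np.savez("pics/w4.npz",d=d,T=T)
u,v=proj("wrist",RB,T)[0].astype(int)
cv2.imwrite("pics/w4c.png",cv2.resize(p[v-50:v+50,u-60:u+60],None,fx=5,fy=5,interpolation=cv2.INTER_CUBIC));print(u,v)
for n,t,dd in [("w2",0,0),("w4",0,0)]:
    z=np.load(f"pics/{n}.npz");
    vv,uu=np.mgrid[0:420,0:560];m=z['d']>0
    P=(dep("wrist",np.stack([uu[m],vv[m]],1),z['d'][m],z['T'])-c0)@Rm
    q0=(RB-c0)@Rm
    for a in range(-17,18,4):
        k=(np.abs(P[:,1]-q0[1])<.006)&(np.abs(P[:,2]-q0[2]-a/1e3)<.002)
        print(n,a,k.sum(),np.median(-P[k,0]*1e3).round(1) if k.any() else None)
E
```

```text
t 6.4 F [0.79 0.02 2.98] Fn 2.63 tip slope -0.0083 left 0.0158 h 0.2466 v 0.098
[[ 0.287  0.064  0.956  0.377]
 [-0.02   0.998 -0.061 -0.053]
 [-0.958 -0.001  0.288  0.316]
 [ 0.     0.     0.     1.   ]]
343 186
w2 -17 28 8.2
w2 -13 30 9.2
w2 -9 28 7.9
w2 -5 27 6.5
w2 -1 28 4.9
w2 3 35 3.9
w2 7 26 3.9
w2 11 27 4.2
w2 15 27 4.0
w4 -17 41 3.0
w4 -13 31 4.5
w4 -9 44 4.4
w4 -5 30 4.0
w4 -1 31 4.0
w4 3 39 4.8
w4 7 35 6.3
w4 11 35 7.8
w4 15 40 9.6
```

View pics/w4c.png

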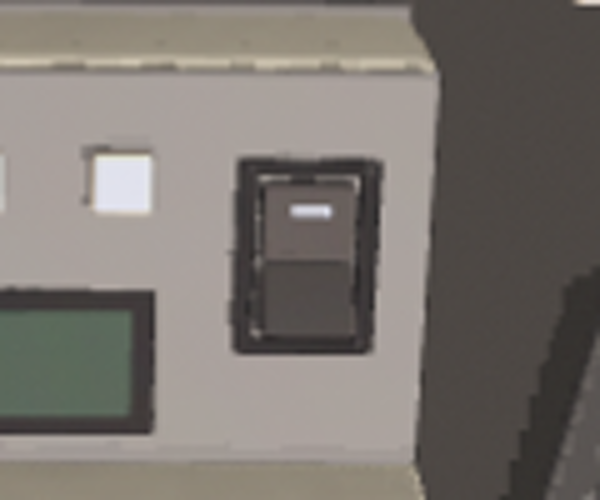

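The rocker is fully on: the front half is flat at about 4.4 mm and the back half is raised to 9.6 mm. Now measuring the lid.

```bash
python3 - <<'E'
from h import *
for n in ["top","side"]:
    d=np.load(f"pics/{n}0.npy");vv,uu=np.mgrid[0:420,0:560];m=d>0
    P=dep(n,np.stack([uu[m],vv[m]],1),d[m]);
    k=np.all((P>[.5,-.21,.16])&(P<[.72,.06,.30]),1);P=P[k]
    c,s=np.cos(yaw),np.sin(yaw)
    O=np.array([.548,-.072,0]);Q=(P-O)@np.array([[c,-s,0],[s,c,0],[0,0,1]])
    # plane z = a*x+b ; ransac (no y dependence)
    best=0;rng=np.random.default_rng(0)
    for _ in range(800):
        i,j=rng.choice(len(Q),2,replace=False)
        if abs(Q[i,0]-Q[j,0])<.03: continue
        a=(Q[j,2]-Q[i,2])/(Q[j,0]-Q[i,0]);b=Q[i,2]-a*Q[i,0]
        r=np.abs(Q[:,2]-a*Q[:,0]-b)/np.hypot(1,a);cnt=(r<.002).sum()
        if cnt>best: best=cnt;I=r<.002
    q=Q[I];a,b=np.polyfit(q[:,0],q[:,2],1);t=np.arctan(-a)
    # distance hinge to plane should be 22
    dist=(a*.118+b-.1165)/np.hypot(1,a)
    along=-(q[:,0]-.118)*np.cos(t)+(q[:,2]-.1165)*np.sin(t)
    print(n,len(Q),best,'lid angle',t,'face offset from hinge',dist,'y',np.percentile(q[:,1],[1,50,99]).round(4),'along',np.percentile(along,[1,99]).round(4),'z',q[:,2].max(),'xmin',q[:,0].min())
E
```

```text
top 2380 1563 lid angle 0.8324323312794877 face offset from hinge 0.022252647274135985 y [-0.0972 -0.004   0.0973] along [0.0397 0.1628] z 0.2540206589846181 xmin 0.022845485088101945
side 932 431 lid angle 0.825619278120821 face offset from hinge 0.024406687885810303 y [-0.086   0.0141  0.1028] along [0.0378 0.1623] z 0.25289106170162523 xmin 0.023462366689669202
```

Both cameras give a lid angle of about 0.83 rad. The face offset of 22 mm and length of 163 mm match the spec, so the machine pose is confirmed. Planning the lid path.

```bash
cat >> h.py <<'E'
O=np.array([.548,-.072,0]);Rz=np.array([[np.cos(yaw),-np.sin(yaw),0],[np.sin(yaw),np.cos(yaw),0],[0,0,1]])
def lidpose(t,pen=0.,L=.149,f=.5):
    tau=f*t;a=np.array([-np.cos(t),0,np.sin(t)]);n=np.array([np.sin(t),0,np.cos(t)])
    E=np.array([.118,0,.1165])+L*a+(.022-pen)*n
    M=Rt(0,-tau); P=E-.011*M[:,0]+.0075*M[:,2]
    return O+Rz@P, Rz@M
E
python3 - <<'E'
from h import *
T=rep()
P,M=lidpose(.83,-.04);print(P,rel(T,P,M));
P,M=lidpose(.83,-.01);print(P,rel(T,P,M))
E
```

```text
t 6.45 F [ 0.2   0.48 -0.2 ] Fn -0.24 tip slope -0.0086 left 0.0163 h 0.2449 v 0.056
[ 0.62235967 -0.07646694  0.27533643] {'tx': np.float64(10.83), 'ty': np.float64(-0.8), 'tz': np.float64(22.49), 'ax': np.float64(-0.005), 'ay': np.float64(0.706), 'az': np.float64(0.001)}
[ 0.60026157 -0.07513946  0.25509015] {'tx': np.float64(12.14), 'ty': np.float64(-0.81), 'tz': np.float64(19.79), 'ax': np.float64(-0.005), 'ay': np.float64(0.706), 'az': np.float64(0.001)}
```

jog_arm --steps '[{"jaw": 1,"tx": -2,"ty": 0,"tz": 4,"ax": 0,"ay": 0.1,"az": 0},{"jaw": 1,"tx": -2,"ty": 0,"tz": 8,"ax": 0,"ay": 0.2,"az": 0},{"jaw": 1,"tx": 0,"ty": -0.4,"tz": 12,"ax": 0,"ay": 0.32,"az": 0},{"jaw": 1,"tx": 2,"ty": -0.8,"tz": 16,"ax": 0,"ay": 0.45,"az": 0},{"jaw": 1,"tx": 4,"ty": -0.8,"tz": 20,"ax": 0,"ay": 0.58,"az": 0},{"jaw": 1,"tx": 7,"ty": -0.8,"tz": 22.5,"ax": 0,"ay": 0.706,"az": 0},{"jaw": 1,"tx": 10.8,"ty": -0.8,"tz": 22.5,"ax": 0,"ay": 0.706,"az": 0},{"jaw": 1,"tx": 10.8,"ty": -0.8,"tz": 22.5,"ax": 0,"ay": 0.706,"az": 0}]'

```text
time_s: 7.45
position: [0.6214, -0.0744, 0.268]
tcp_rot: [3.14, 1.144, 3.077]
contact_force: [-0.1, -0.4, -0.1]
grip_width: 0.0006
```

```bash
python3 - <<'E'
from h import *
p,d=capture("side")
T=rep();print(T.round(4),status.get_state()['joint_pos'].round(2))
c=cv2.resize(p[110:240,240:400],None,fx=4.5,fy=4.5,interpolation=cv2.INTER_CUBIC);cv2.imwrite("pics/s3.png",c)
for pen in [-.01,0]: P,M=lidpose(.83,pen);print(rel(T,P,M))
for t in np.linspace(.83,0,17)[1:]: P,M=lidpose(t,.001);print(round(t,3),rel(T,P,M))
E
```

```text
t 7.5 F [ 0.02 -0.86  1.29] Fn 1.22 tip slope 0.2074 left 0.0088 h 0.1365 v 0.069
[[-4.089e-01  6.320e-02  9.104e-01  6.216e-01]
 [ 2.600e-02  9.980e-01 -5.770e-02 -7.460e-02]
 [-9.122e-01  1.000e-04 -4.098e-01  2.712e-01]
 [ 0.000e+00  0.000e+00  0.000e+00  1.000e+00]] [-0.17  0.69  1.06 -0.05  1.81 -1.68]
{'tx': np.float64(2.34), 'ty': np.float64(-0.19), 'tz': np.float64(-1.28), 'ax': np.float64(-0.003), 'ay': np.float64(-0.007), 'az': np.float64(-0.001)}
{'tx': np.float64(3.26), 'ty': np.float64(-0.19), 'tz': np.float64(-1.67), 'ax': np.float64(-0.003), 'ay': np.float64(-0.007), 'az': np.float64(-0.001)}
0.778 {'tx': np.float64(4.01), 'ty': np.float64(-0.19), 'tz': np.float64(-2.13), 'ax': np.float64(-0.003), 'ay': np.float64(-0.033), 'az': np.float64(-0.001)}
0.726 {'tx': np.float64(4.69), 'ty': np.float64(-0.2), 'tz': np.float64(-2.51), 'ax': np.float64(-0.003), 'ay': np.float64(-0.059), 'az': np.float64(-0.001)}
0.674 {'tx': np.float64(5.38), 'ty': np.float64(-0.2), 'tz': np.float64(-2.86), 'ax': np.float64(-0.003), 'ay': np.float64(-0.085), 'az': np.float64(-0.001)}
0.622 {'tx
[... 1352 characters left out ...]
at64(-0.003), 'ay': np.float64(-0.318), 'az': np.float64(-0.001)}
0.156 {'tx': np.float64(12.9), 'ty': np.float64(-0.21), 'tz': np.float64(-4.2), 'ax': np.float64(-0.003), 'ay': np.float64(-0.344), 'az': np.float64(-0.001)}
0.104 {'tx': np.float64(13.67), 'ty': np.float64(-0.21), 'tz': np.float64(-4.12), 'ax': np.float64(-0.003), 'ay': np.float64(-0.37), 'az': np.float64(-0.001)}
0.052 {'tx': np.float64(14.43), 'ty': np.float64(-0.21), 'tz': np.float64(-3.99), 'ax': np.float64(-0.003), 'ay': np.float64(-0.396), 'az': np.float64(-0.001)}
0.0 {'tx': np.float64(15.17), 'ty': np.float64(-0.21), 'tz': np.float64(-3.83), 'ax': np.float64(-0.003), 'ay': np.float64(-0.422), 'az': np.float64(-0.001)}
```

View pics/s3.png

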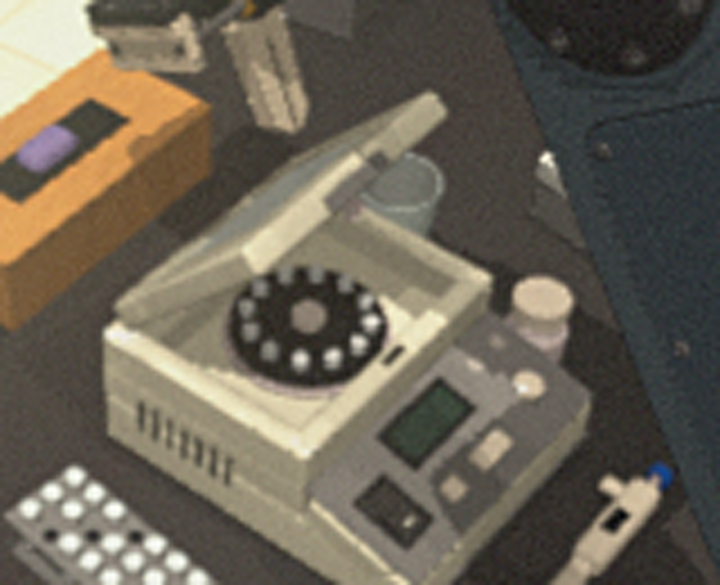

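The fingertips hang behind and above the lid's outer face, at (270,130) in the crop, with clear space around. Starting the push along the arc.

jog_arm --steps '[{"jaw": 1,"tx": 2.3,"ty": -0.2,"tz": -1.3,"ax": 0,"ay": 0,"az": 0},{"jaw": 1,"tx": 3.3,"ty": -0.2,"tz": -1.7,"ax": 0,"ay": 0,"az": 0},{"jaw": 1,"tx": 4.0,"ty": -0.2,"tz": -2.1,"ax": 0,"ay": -0.03,"az": 0},{"jaw": 1,"tx": 4.7,"ty": -0.2,"tz": -2.5,"ax": 0,"ay": -0.06,"az": 0},{"jaw": 1,"tx": 5.4,"ty": -0.2,"tz": -2.9,"ax": 0,"ay": -0.085,"az": 0},{"jaw": 1,"tx": 6.1,"ty": -0.2,"tz": -3.2,"ax": 0,"ay": -0.11,"az": 0},{"jaw": 1,"tx": 6.8,"ty": -0.2,"tz": -3.4,"ax": 0,"ay": -0.14,"az": 0},{"jaw": 1,"tx": 7.6,"ty": -0.2,"tz": -3.7,"ax": 0,"ay": -0.165,"az": 0}]'

```text
time_s: 8.5
position: [0.5577, -0.073, 0.2202]
tcp_rot: [-3.14, 1.321, 3.079]
contact_force: [1.1, 1.5, 1.2]
grip_width: 0.0008
```

```bash
python3 - <<'E'
from h import *
p,d=capture("side")
T=rep();print(T.round(4))
c=cv2.resize(p[110:240,240:400],None,fx=4.5,fy=4.5,interpolation=cv2.INTER_CUBIC);cv2.imwrite("pics/s4.png",c)
for t in [.52,.5,.44,.38,.3,.25,.19,.13,.06,0]: P,M=lidpose(t,.001);print(round(t,3),rel(T,P,M))
E
```

```text
t 8.55 F [ 1.13  0.36 -0.01] Fn -0.32 tip slope 0.1322 left 0.0066 h 0.1041 v 0.073
[[-2.469e-01  6.380e-02  9.669e-01  5.568e-01]
 [ 1.550e-02  9.980e-01 -6.190e-02 -7.290e-02]
 [-9.689e-01 -3.000e-04 -2.474e-01  2.195e-01]
 [ 0.000e+00  0.000e+00  0.000e+00  1.000e+00]]
0.52 {'tx': np.float64(0.19), 'ty': np.float64(0.04), 'tz': np.float64(0.09), 'ax': np.float64(-0.004), 'ay': np.float64(0.01), 'az': np.float64(-0.001)}
0.5 {'tx': np.float64(0.46), 'ty': np.float64(0.04), 'tz': np.float64(-0.04), 'ax': np.float64(-0.004), 'ay': np.float64(0.0), 'az': np.float64(-0.001)}
0.44 {'tx': np.float64(1.28), 'ty': np.float64(0.04), 'tz': np.float64(-0.39), 'ax': np.float64(-0.004), 'ay': np.float64(-0.03), 'az': np.float64(-0.001)}
0.38 {'tx': np.float64(2.13), 'ty': np.float64(0.04), 'tz': np.float64(-0.69), 'ax': np.float64(-0.004), 'ay': np.float64(-0.06), 'az': np.float64(-0.001)}
0.3 {'tx': np.float64(3.27), 'ty': np.float64(0.04), 'tz': np.float64(-1.01), 'ax': np.float64(-0.004), 'ay': np.float64(-0.1), 'az': np.float64(-0.0)}
0.25 {'tx': np.float64(4.0), 'ty': np.float64(0.03), 'tz': np.float64(-1.17), 'ax': np.float64(-0.004), 'ay': np.float64(-0.125), 'az': np.float64(-0.0)}
0.19 {'tx': np.float64(4.88), 'ty': np.float64(0.03), 'tz': np.float64(-1.3), 'ax': np.float64(-0.004), 'ay': np.float64(-0.155), 'az': np.float64(-0.0)}
0.13 {'tx': np.float64(5.76), 'ty': np.float64(0.03), 'tz': np.float64(-1.38), 'ax': np.float64(-0.004), 'ay': np.float64(-0.185), 'az': np.float64(-0.0)}
0.06 {'tx': np.float64(6.8), 'ty': np.float64(0.03), 'tz': np.float64(-1.41), 'ax': np.float64(-0.004), 'ay': np.float64(-0.22), 'az': np.float64(-0.0)}
0 {'tx': np.float64(7.68), 'ty': np.float64(0.03), 'tz': np.float64(-1.38), 'ax': np.float64(-0.004), 'ay': np.float64(-0.25), 'az': np.float64(-0.0)}
```

View pics/s4.png

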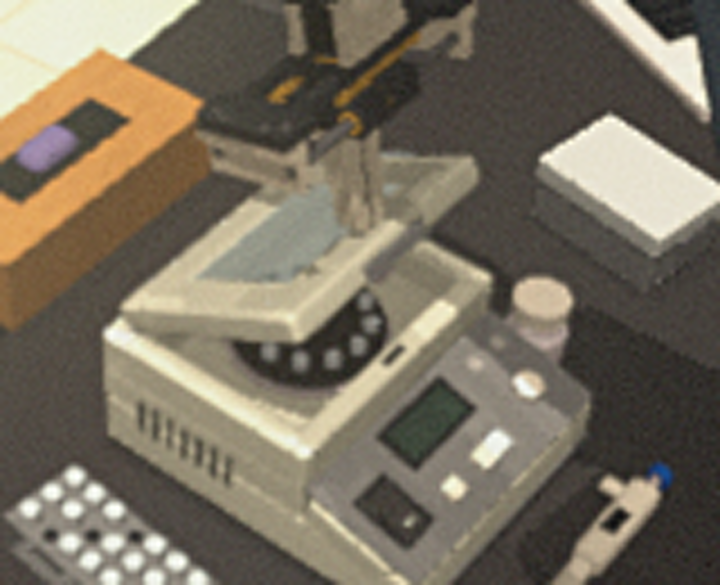

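The lid is going down with the tip on its front part. Continuing to shut, nearly to the end.

jog_arm --steps '[{"jaw": 1,"tx": 1.1,"ty": 0,"tz": -0.3,"ax": 0,"ay": -0.025,"az": 0},{"jaw": 1,"tx": 2.1,"ty": 0,"tz": -0.7,"ax": 0,"ay": -0.06,"az": 0},{"jaw": 1,"tx": 3.2,"ty": 0,"tz": -1.0,"ax": 0,"ay": -0.1,"az": 0},{"jaw": 1,"tx": 4.2,"ty": 0,"tz": -1.2,"ax": 0,"ay": -0.13,"az": 0},{"jaw": 1,"tx": 5.2,"ty": 0,"tz": -1.35,"ax": 0,"ay": -0.165,"az": 0},{"jaw": 1,"tx": 6.2,"ty": 0,"tz": -1.4,"ax": 0,"ay": -0.2,"az": 0},{"jaw": 1,"tx": 7.2,"ty": 0,"tz": -1.4,"ax": 0,"ay": -0.235,"az": 0},{"jaw": 1,"tx": 7.6,"ty": 0,"tz": -1.4,"ax": 0,"ay": -0.25,"az": 0}]'

```text
time_s: 9.55
position: [0.5251, -0.071, 0.1495]
tcp_rot: [-3.077, 1.569, -3.141]
contact_force: [-6.5, 3.1, 34.3]
grip_width: 0.0005
```

```bash
python3 - <<'E'
from h import *
T=rep();print(T.round(4))
P,M=lidpose(0,0.);print(rel(T,P,M))
E
```

```text
t 9.55 F [-6.5   3.12 34.26] Fn 34.75 tip slope 0.0844 left 0.0066 h 0.0448 v 0.179
[[-2.000e-03  6.380e-02  9.980e-01  5.251e-01]
 [-0.000e+00  9.980e-01 -6.380e-02 -7.100e-02]
 [-1.000e+00 -1.000e-04 -2.000e-03  1.495e-01]
 [ 0.000e+00  0.000e+00  0.000e+00  1.000e+00]]
{'tx': np.float64(-0.0), 'ty': np.float64(0.04), 'tz': np.float64(-0.06), 'ax': np.float64(-0.004), 'ay': np.float64(-0.002), 'az': np.float64(0.0)}
```

Tip at z=138.5 mm, the shut height given, with 34 N on the stop. Lifting straight off and moving toward the key.

jog_arm --steps '[{"jaw": 1,"tx": -1,"ty": 0,"tz": 0,"ax": 0,"ay": 0,"az": 0},{"jaw": 1,"tx": -3,"ty": 0,"tz": 0,"ax": 0,"ay": 0,"az": 0},{"jaw": 1,"tx": -6,"ty": 0,"tz": -1,"ax": 0,"ay": 0,"az": 0},{"jaw": 1,"tx": -10,"ty": -1,"tz": -4,"ax": 0,"ay": -0.1,"az": 0},{"jaw": 1,"tx": -12,"ty": -2,"tz": -7,"ax": 0,"ay": -0.2,"az": 0},{"jaw": 1,"tx": -12,"ty": -4,"tz": -10,"ax": 0,"ay": -0.287,"az": 0},{"jaw": 1,"tx": -12,"ty": -6,"tz": -13,"ax": 0,"ay": -0.287,"az": 0},{"jaw": 1,"tx": -12,"ty": -6,"tz": -13,"ax": 0,"ay": -0.287,"az": 0}]'

```text
time_s: 10.55
position: [0.3907, -0.1235, 0.2701]
tcp_rot: [-0.003, 1.286, -0.068]
contact_force: [0.9, -0.8, -0.2]
grip_width: 0.0005
```

```bash
python3 - <<'E'
from h import *
ps,ds=capture("side");pt,dt=capture("top")
T=rep();print(T.round(4))
p,d=capture("wrist");cv2.imwrite("pics/w5.png",p)
a=cv2.resize(ps[110:240,240:400],None,fx=3,fy=3);b=cv2.resize(pt[170:300,285:415],None,fx=3,fy=3)
cv2.imwrite("pics/s5.png",np.hstack([a,b[:390]]))
vv,uu=np.mgrid[0:420,0:560]
for n,dd in [("side",ds),("top",dt)]:
    m=dd>0;P=dep(n,np.stack([uu[m],vv[m]],1),dd[m]);Q=(P-O)@Rz
    for x in [-.03,0,.03,.06,.09]:
        k=(abs(Q[:,0]-x)<.01)&(Q[:,1]>.06)&(Q[:,1]<.09);print(n,x,k.sum(),np.median(Q[k,2]).round(4) if k.any() else None)
m=d>0;P=dep("wrist",np.stack([uu[m],vv[m]],1),d[m],T);q=(P-c0)@Rm
k=(np.abs(q[:,2]+.005)<.02)&(np.abs(q[:,1]+.0645)<.02)&(-q[:,0]>.004)&(-q[:,0]<.009);print('key',k.sum(),(q[k,1:].max(0)+q[k,1:].min(0))/2,np.median(-q[k,0]))
K0=c0+Rm@[0,-.0645,-.005]
print(proj("wrist",K0+nrm*.006,T))
print(rel(T,K0+nrm*(.011+.03),Rm))
E
```

```text
t 10.65 F [-0.17  0.54  0.75] Fn 0.78 tip slope -0.0026 left -0.0532 h 0.1964 v 0.022
[[ 2.799e-01  6.450e-02  9.579e-01  3.922e-01]
 [-1.850e-02  9.979e-01 -6.180e-02 -1.229e-01]
 [-9.599e-01 -4.000e-04  2.805e-01  2.698e-01]
 [ 0.000e+00  0.000e+00  0.000e+00  1.000e+00]]
side -0.03 97 0.1362
side 0 49 0.1377
side 0.03 50 0.1376
side 0.06 48 0.1374
side 0.09 48 0.1383
top -0.03 98 0.137
top 0 84 0.1379
top 0.03 81 0.1378
top 0.06 83 0.1372
top 0.09 82 0.138
key 339 [-0.06519098 -0.00500489] 0.006206256659451751
[[273.17008705 186.26313982]]
{'tx': np.float64(16.64), 'ty': np.float64(-1.11), 'tz': np.float64(-0.19), 'ax': np.float64(-0.004), 'ay': np.float64(-0.003), 'az': np.float64(0.002)}
```

View pics/s5.png

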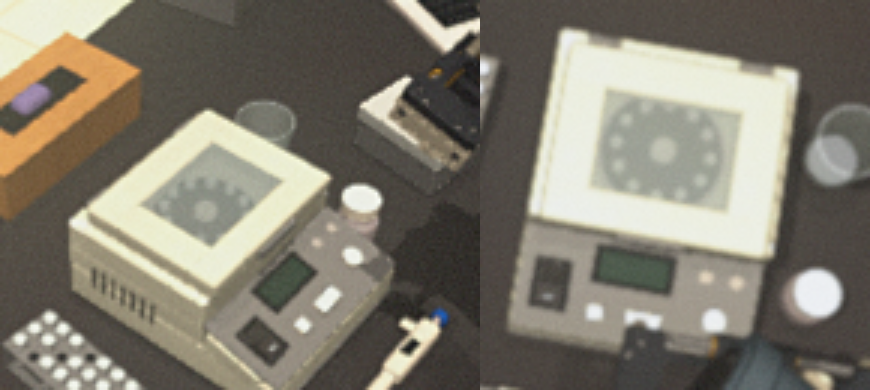

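View pics/w5.png

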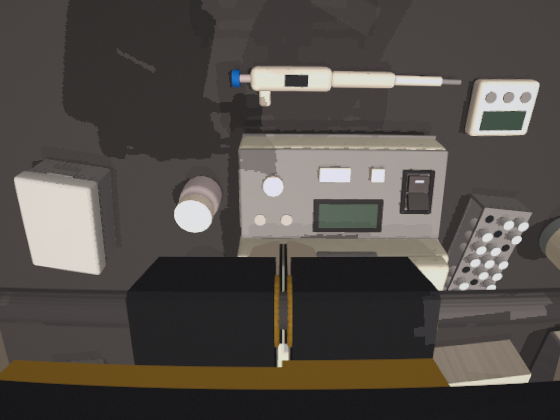

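The lid reads level at 137-138 mm in both cameras, and the key sits exactly where predicted at (273,186). Going down to hover 30 mm above the panel.

jog_arm --steps '[{"jaw": 1,"tx": 3,"ty": -1.2,"tz": -0.2,"ax": 0,"ay": 0,"az": 0},{"jaw": 1,"tx": 6,"ty": -1.2,"tz": -0.2,"ax": 0,"ay": 0,"az": 0},{"jaw": 1,"tx": 9,"ty": -1.2,"tz": -0.2,"ax": 0,"ay": 0,"az": 0},{"jaw": 1,"tx": 12,"ty": -1.2,"tz": -0.2,"ax": 0,"ay": 0,"az": 0},{"jaw": 1,"tx": 14.5,"ty": -1.2,"tz": -0.2,"ax": 0,"ay": 0,"az": 0},{"jaw": 1,"tx": 16.5,"ty": -1.2,"tz": -0.2,"ax": 0,"ay": 0,"az": 0},{"jaw": 1,"tx": 16.5,"ty": -1.2,"tz": -0.2,"ax": 0,"ay": 0,"az": 0},{"jaw": 1,"tx": 16.5,"ty": -1.2,"tz": -0.2,"ax": 0,"ay": 0,"az": 0}]'

```text
time_s: 11.7
position: [0.4354, -0.1372, 0.1103]
tcp_rot: [0.0, 1.288, -0.063]
contact_force: [-0.5, 0.0, -0.4]
grip_width: 0.0002
```

```bash
python3 - <<'E'
from h import *
T=rep()
p,d=capture("wrist");cv2.imwrite("pics/w6.png",p[100:300])
K0=c0+Rm@[0,-.0648,-.005];print(proj("wrist",[K0+nrm*.006,T[:3,3]+.011*T[:3,0]],T))
print(rel(T,K0+nrm*(.011+.002),Rm))
E
```

```text
t 11.7 F [-0.49  0.03 -0.4 ] Fn -0.24 tip slope -0.0056 left -0.0649 h 0.0310 v 0.017
[[284.7415399  241.55928689]
 [284.69615156 256.55681192]]
{'tx': np.float64(2.9), 'ty': np.float64(0.01), 'tz': np.float64(0.06), 'ax': np.float64(-0.003), 'ay': np.float64(-0.004), 'az': np.float64(0.001)}
```

View pics/w6.png

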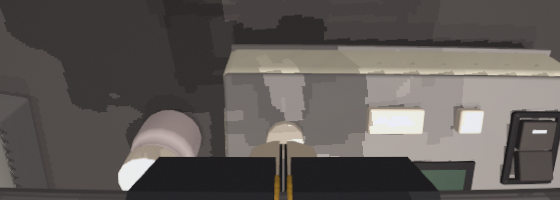

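The key lies directly under the fingers, both at u=285. Pressing.

jog_arm --steps '[{"jaw": 1,"tx": 1,"ty": 0,"tz": 0.05,"ax": 0,"ay": 0,"az": 0},{"jaw": 1,"tx": 2,"ty": 0,"tz": 0.05,"ax": 0,"ay": 0,"az": 0},{"jaw": 1,"tx": 2.4,"ty": 0,"tz": 0.05,"ax": 0,"ay": 0,"az": 0},{"jaw": 1,"tx": 2.6,"ty": 0,"tz": 0.05,"ax": 0,"ay": 0,"az": 0},{"jaw": 1,"tx": 2.75,"ty": 0,"tz": 0.05,"ax": 0,"ay": 0,"az": 0},{"jaw": 1,"tx": 2.85,"ty": 0,"tz": 0.05,"ax": 0,"ay": 0,"az": 0},{"jaw": 1,"tx": 2.9,"ty": 0,"tz": 0.05,"ax": 0,"ay": 0,"az": 0},{"jaw": 1,"tx": 2.9,"ty": 0,"tz": 0.05,"ax": 0,"ay": 0,"az": 0}]'

```text
time_s: 12.75
position: [0.4432, -0.1379, 0.0823]
tcp_rot: [0.001, 1.288, -0.063]
contact_force: [-6.6, 0.5, 7.3]
grip_width: 0.0006
```

```bash
python3 -c "
from h import *
rep()"
```

```text
t 12.75 F [-6.58  0.53  7.26] Fn 8.83 tip slope -0.0060 left -0.0651 h 0.0019 v 0.002
```

8.8 N with the tip at 1.9 mm, where fully down is 2.0. I'll press 0.3 mm further to confirm the stop is solid, then hold.

jog_arm --steps '[{"jaw": 1,"tx": 0.03,"ty": 0,"tz": 0,"ax": 0,"ay": 0,"az": 0},{"jaw": 1,"tx": 0.03,"ty": 0,"tz": 0,"ax": 0,"ay": 0,"az": 0},{"jaw": 1,"tx": 0.03,"ty": 0,"tz": 0,"ax": 0,"ay": 0,"az": 0},{"jaw": 1,"tx": 0.03,"ty": 0,"tz": 0,"ax": 0,"ay": 0,"az": 0},{"jaw": 1,"tx": 0.03,"ty": 0,"tz": 0,"ax": 0,"ay": 0,"az": 0},{"jaw": 1,"tx": 0.03,"ty": 0,"tz": 0,"ax": 0,"ay": 0,"az": 0},{"jaw": 1,"tx": 0.03,"ty": 0,"tz": 0,"ax": 0,"ay": 0,"az": 0},{"jaw": 1,"tx": 0.03,"ty": 0,"tz": 0,"ax": 0,"ay": 0,"az": 0}]'

```text
time_s: 13.75
position: [0.4432, -0.1379, 0.0822]
tcp_rot: [0.001, 1.288, -0.063]
contact_force: [-8.8, 0.2, 13.1]
grip_width: 0.0003
```

```bash
python3 - <<'E'
from h import *
rep()
ps,ds=capture("side");pt,dt=capture("top")
a=cv2.resize(ps[110:300,210:400],None,fx=2.2,fy=2.2);b=cv2.resize(pt[170:330,205:395],None,fx=2,fy=2)
h=min(a.shape[0],b.shape[0]);cv2.imwrite("pics/s7.png",np.hstack([a[:h],b[:h]]));rep()
E
```

```text
t 13.75 F [-8.8   0.15 13.12] Fn 15.07 tip slope -0.0061 left -0.0651 h 0.0018 v 0.003
t 13.85 F [-9.15  0.58 12.5 ] Fn 14.59 tip slope -0.0060 left -0.0651 h 0.0018 v 0.002
```

View pics/s7.png

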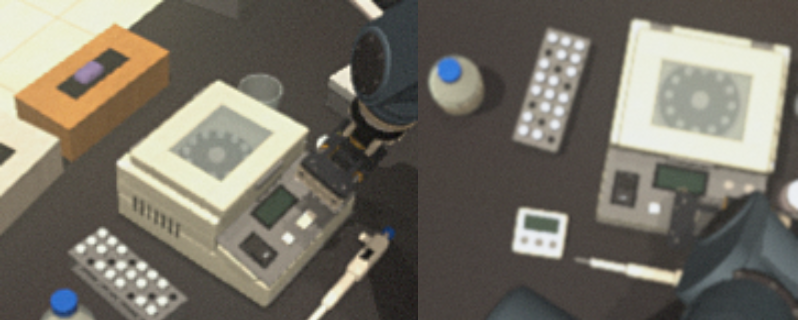

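The stop is solid: about 6 N more for only 0.1 mm of travel. The lid is shut, the rocker is on, and the objects visible are undisturbed. Handing in while holding the key.

```bash
python3 -c "
from cell import robot
print(robot.job_done())"
```

```text
the job is handed in; nothing more can be done
None
```

The job is handed in at about 13.9 s, with the fingers closed and still holding the round pulse key down. No verdict was reported.

1. **Rocker:** I pressed the raised half to its stop with 26 N. A wrist depth profile taken afterwards shows the front half flat at about 4.4 mm above the panel and the back half raised to about 9.6 mm, so it is fully on.
2. **Lid:** I pushed it along its arc from 0.83 rad to shut, reaching 34 N on the stop with the tip at 138.5 mm. Both cameras then read its face as level at 136–138 mm. The wrist force stayed below the limits at every reading I took.
3. **Pulse key:** It is held at its stop with about 15 N along the panel normal, tip 1.8 mm above the panel (2.0 mm expected). The last 0.3 mm of commanded press moved it only 0.1 mm while the force rose by 6 N.

The square and oblong keys were never approached. The tube rack, bottle, timer and pipette look undisturbed in the last pictures. The jar, the beaker and the tip box are hidden or cut off there, but they stood unmoved in the pictures after the lid was shut. No check failed; the measured offsets of up to 0.6 mm are within the 2 mm calibration.

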